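# Make up two field sampling kits

## Task

Make up the two field sampling kits from the loose stock in the middle of the table. The three-well tray gets the card box in its oblong well, the stand magnifier in its larger round well and the tall capped vial in its smaller round well; the two-well tray gets the tin in its larger well and the short capped vial in its smaller one. Everything must stand upright, fully down in its well, and the open vial without a cap is to be left standing where it is.

Things in the scene. Friction and masses are not known exactly. Their poses are not given: they have to be found in the camera images.
- tray_three: grey moulded kit tray with THREE wells, fixed to the table; slab 88 (its x) x 180 (its y) x 10 mm. Origin: centre of its underside, z up. Wells are sunk 7 mm from the top face (well floors 3 mm above the table), all on its y axis (x = 0): an oblong well 68 (x) x 48 (y) mm centred at y = -54 mm, the larger round well 54 mm across centred at y = +6 mm, and the smaller round well 40 mm across centred at y = +63 mm.
- tray_two: grey moulded kit tray with TWO round wells, fixed to the table; slab 88 (its x) x 140 (its y) x 10 mm. Origin: centre of its underside, z up. Wells sunk 7 mm (floors 3 mm above the table), on its y axis (x = 0): the larger well 68 mm across centred at y = -28 mm, the smaller well 46 mm across centred at y = +41 mm.
- tall_vial: the tall slim capped vial: upright amber cylinder with a black ribbed screw cap and a paper band, 24 mm diameter, 66 mm tall (cap the top 16 mm), about 30 g. Origin: centre of its underside, z up its axis.
- short_vial: the short stout capped vial: upright amber cylinder with a black ribbed screw cap and a paper band, 30 mm diameter, 40 mm tall (cap the top 14 mm), about 30 g. Origin: centre of its underside, z up its axis.
- tin: round flat aluminium specimen tin with lid, 52 mm diameter, 36 mm tall, about 60 g. Origin: centre of its underside, z up its axis.
- loupe: black cylindrical stand magnifier with two thin metal bands and a clear lens in its top, 38 mm diameter, 40 mm tall (the lens bulges to 42.5), about 50 g. Origin: centre of its underside, z up its axis.
- card_box: small brown cardboard cover-glass box with a paper label on top, 50 (its x) x 30 (its y) x 32 mm tall, about 50 g, rigid. Origin: centre of its underside, z up.
- open_vial: an amber vial WITHOUT a cap (open neck 20 mm across), 26 mm diameter, 50 mm tall; not part of any kit, stays where it stands. Origin: centre of its underside, z up.

How it is judged (in metres and radians):
At the end, for the whole second after the job is handed in: Each of the five things is upright (0.15 rad) on the floor of its own well (origin under 6 mm above the tray underside, within 11 mm of the well centre along each tray axis, card box 13 mm), released, at rest (under 20 mm/s); open vial upright (0.2 rad), within 25 mm of its start (x of card_box in the frame of tray_three between -0.013 and 0.013 m and y of card_box in the frame of tray_three between -0.067 and -0.041 m and z of each of card_box, loupe, tall_vial in the frame of tray_three below 0.006 m and angle between each of card_box, loupe, tall_vial, tin, short_vial's own z axis and vertical below 0.15 rad and linear speed of each of card_box, loupe, tall_vial, tin, short_vial below 0.02 m/s and contact force between each of card_box, loupe, tall_vial, tin, short_vial and the fingers below 0.1 N and x of loupe in the frame of tray_three between -0.011 and 0.011 m and y of loupe in the frame of tray_three between -0.005 and 0.017 m and x of tall_vial in the frame of tray_three between -0.011 and 0.011 m and y of tall_vial in the frame of tray_three between 0.052 and 0.074 m and x of tin in the frame of tray_two between -0.011 and 0.011 m and y of tin in the frame of tray_two between -0.039 and -0.017 m and z of each of tin, short_vial in the frame of tray_two below 0.006 m and x of short_vial in the frame of tray_two between -0.011 and 0.011 m and y of short_vial in the frame of tray_two between 0.03 and 0.052 m and distance of open_vial from where it was at the start of the episode below 0.025 m and angle between open_vial's own z axis and vertical below 0.2 rad); the robot touches nothing.
It fails at once if the open vial was moved or knocked over (distance of open_vial from where it was at the start of the episode above 0.03 m or angle between open_vial's own z axis and vertical above 0.6 rad).
It also fails if it takes over 125 s, if anything falls off the work surface, if the arm or the gripper's body presses on something with over 40 N, if the wrist force passes 120 N, or if a joint passes its speed limit or range.

## Robot

A 6-joint arm with a two-finger parallel gripper is mounted at the origin on the work surface. World frame = base frame: x ahead of the robot, y to its left, z up, the work surface at z = 0. Lengths are in mm, angles in rad, forces in N, time in s.
With the tool pointing down it reaches from about 300 to 775 mm from the base axis. Payload 14.6 kg.
Tool frame: the origin (TCP) lies midway between the tips of the shut fingers; the grasp point (between the pads) lies ctrl.grip_point_offset behind it (ctrl.grip_point_offset is the distance from the TCP to the grasp point, in mm); z points along the fingers, x is the direction in which the jaws open and shut, and the axes are right-handed (so a half turn about z gives the same grasp; the last joint's range is limited). The gripper opens to 85 mm and grips with 20 to 120 N. Pads are 22 mm wide; open, the fingers measure 114 mm over their backs; the gripper's body (76 mm by 85 mm) begins 54 mm behind the grasp point. The pads swing forward as they close: fully open they stand 13 mm farther back than shut.
Start: joints at [1.255, 0.3, 1.521, -0, 1.321, -0.067], TCP at [135.43, 533.055, 202.981] pointing down, gripper open.
Joint ranges: [-3.03, 3.03], [-0.79, 2.21], [0.23, 2.52], [-1.04, 4.18], [0, 3.07], [-2.55, 2.55]. Speed limits (rad/s): [2.22, 2.22, 2.57, 3.14, 3.14, 3.14].

## Interface

Orientations are given as a 3x3 rotation matrix whose columns are the frame's x, y, z axes.
In Python, from rig import ctrl gives the robot as it stands.
- The arm moves only by the tool send_rows, never from a script. Its argument "motion" is a list that holds one entry, the list of rows, each a list of 7 numbers: the shift along the tool's x, y, z in m, then the turn, a rotation vector about the tool's x, y, z in rad, then the closure, from 0 (fully open) to 1 (shut). In form: [[[tx, ty, tz, ax, ay, az, gripper], ...]]. A call has 1 to 10 rows; each row shifts and turns the commanded pose from where the row before left it, along the tool's axes as they then stand; what a row does not reach is not made up. A row lasts 1/8 s, in which the tool goes at most 62.5 mm and 10.7 degrees, less where a joint would pass 70% of its speed; a pose out of reach is approached as far as the arm can. A call with a gripper value outside its range is refused whole. The fingers move at their own pace and stop on an object; "squeeze" is the grip in N (left out, the last holds). Time passes only in rows, so rows that do not move let the fingers close. It gives the time, the measured TCP pose, the force and the opening at its end, in the units of the state.
- ctrl.observe(): the state, without advancing time (a new reading comes with each control period).
- ctrl.capture(name): name is "side" or "top" or "wrist"; returns the picture (480x640x3 uint8, red, green, blue); there is no depth.
- ctrl.camera_params(name): a dict with "vertical_fov" (degrees; the focal length in pixels is half the picture's height over the tangent of half this angle, whatever the lens; pixels are square), "cx", "cy" (the principal point, pixels), "R" (3x3) and "t" (3): a world point X has camera coordinates R X + t. Camera axes: x right, y down, z forward; pixel columns grow to the right and rows downward; lengths in mm; the calibration is good to about 2 mm. A picture is of the moment at which its call begins: read the wrist's pose just before it. camera_params takes no time and is no camera call; for the wrist camera it gives the pose at the moment of the call.
- ctrl.hand_in(): hands the job in, once; it reports no verdict.
The state is a dict: "t": time; "joints": joint angles; "joint_velocities": joint speeds; "effort": joint torques, N m; "tool_pos": TCP position; "ee_rot": TCP orientation; "force": force on the tool from outside, world axes, zero at the start; "ft_torque": the same for the moment, N m; "gripper_width": finger opening in mm.
Only numpy, scipy, OpenCV 4.12 (cv2) and the standard library are available. Lean on these libraries where they do the work, as an engineer would, in place of code of your own. Each camera call takes 0.05 s, during which the arm holds its last target. There are 200 camera calls.

## Working session

There is one attempt and no reset: what is moved stays moved. The work goes in short steps, Python scripts to look and compute and a tool call to move; the robot and the scene stay as the last step left them, time stands still between calls to the robot, and variables do not carry over. Pictures are saved under pics/ and viewed, about 12 in all and at most 16, crops included, and the job is handed in when it is done.

Besides the shell and the picture viewer there is one more tool, called after "Emit:" as a command line: name --argument value ..., lists and objects as JSON in quotes. send_rows: Moves the arm, as the interface text tells. Its arguments: {"type":"object","properties":{"motion":{"type":"array"},"squeeze":{"type":"number"}},"required":["motion"]}

```bash
ls; mkdir -p pics
python3 - <<'E'
from rig import ctrl
import cv2
s=ctrl.observe();print(s, ctrl.grip_point_offset)
for n in("top","side"):
    im=ctrl.capture(n);cv2.imwrite(f"pics/{n}0.png",im[:,:,::-1]);print(n,ctrl.camera_params(n))
E
```

```text
pics
{'t': 0.0, 'joints': array([ 1.25542107e+00,  3.00470536e-01,  1.52159745e+00, -1.29532848e-05,
        1.32067479e+00, -6.65963267e-02]), 'joint_velocities': array([ 0.00010733,  0.00058368, -0.00166703,  0.001525  , -0.00233188,
        0.00052491]), 'effort': array([ 2.39103283e-03, -5.43498802e+01, -3.61809576e+01,  1.51887360e-05,
        3.74273717e-03, -1.96490316e-05]), 'tool_pos': array([135.34279971, 532.81279346, 202.41471236]), 'ee_rot': array([[ 2.46217354e-01,  9.69214577e-01, -3.44803981e-04],
       [ 9.69213958e-01, -2.46217587e-01, -1.09728509e-03],
       [-1.14840151e-03, -6.40181996e-05, -9.99999339e-01]]), 'force': array([-0.21828575,  1.08809604, -1.02409696]), 'ft_torque': array([-0.00507515,  0.01405271, -0.02932164]), 'gripper_width': 85.26697503559004} 18.700000000000003
top {'vertical_fov': 50.547221561211714, 'cx': 319.86761881776107, 'cy': 247.02764562541387, 'R': array([[ 0.00861524, -0.99982723, -0.01647093],
       [-0.99746894, -0.00742999, -0.07071428],
       [ 0.07057969,  0.01703846, -0.99736062]]), 't': array([  6.69908943, 550.40528212, 849.37986319])}
side {'vertical_fov': 57.487303866195454, 'cx': 314.11308189495116, 'cy': 242.8330983175101, 'R': array([[-0.99991667, -0.00132494, -0.01284121],
       [ 0.00976322,  0.57316879, -0.81937916],
       [ 0.00844581, -0.81943626, -0.5731081 ]]), 't': array([551.42061187,  33.80340961, 739.37385664])}
```

View pics/top0.png

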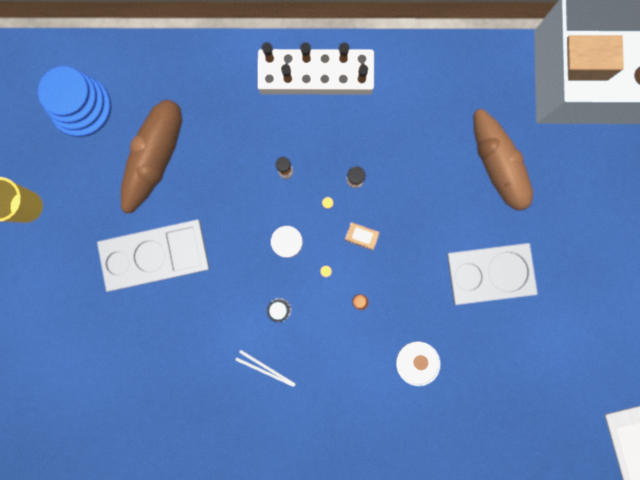

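View pics/side0.png

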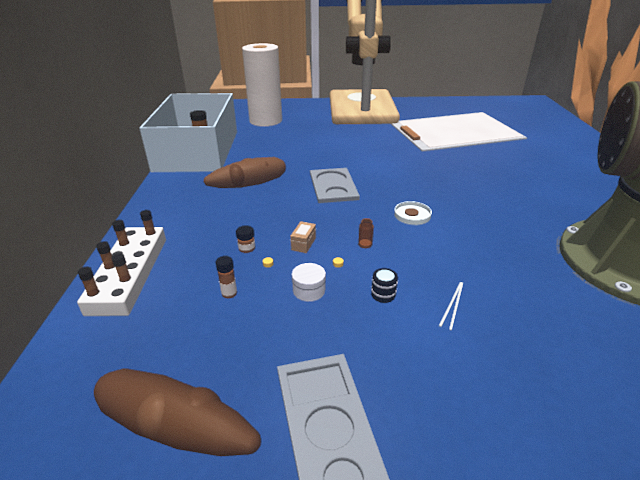

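```bash
cat > h.py <<'E'
from rig import ctrl
import cv2, numpy as np
def cast(n,uv,z,p=None):
    p=p or ctrl.camera_params(n); f=240/np.tan(np.radians(p["vertical_fov"])/2)
    uv=np.atleast_2d(uv).astype(float)
    d=np.c_[(uv[:,0]-p["cx"])/f,(uv[:,1]-p["cy"])/f,np.ones(len(uv))]@p["R"]
    c=-p["R"].T@p["t"]
    return c+d*((z-c[2])/d[:,2])[:,None]
def blob(mask,uv,r):
    m=np.zeros_like(mask);x,y=uv;m[y-r:y+r,x-r:x+r]=mask[y-r:y+r,x-r:x+r]
    cs,_=cv2.findContours(m,cv2.RETR_EXTERNAL,cv2.CHAIN_APPROX_NONE)
    return max(cs,key=cv2.contourArea)
def plan(x,y,z,yaw=None):
    "yaw: world angle (deg) of jaw axis, mod 180"
    s=ctrl.observe();R=s["ee_rot"];d=R.T@(np.array([x,y,z])-s["tool_pos"])
    a=np.degrees(np.arctan2(R[1,0],R[0,0]))
    print("tool",s["tool_pos"].round(1),"yaw",a.round(1),"w",round(s["gripper_width"],1),"t",round(s["t"],2),"j6",s["joints"][5].round(2))
    print("shift in tool axes mm",d.round(1))
    if yaw is not None:
        t=(a-yaw+90)%180-90   # tool z is down: + turn lowers yaw
        print("turn about tool z rad",np.radians(t).round(3))
E
python3 - <<'E'
from h import *
im=cv2.imread("pics/top0.png");hsv=cv2.cvtColor(im,cv2.COLOR_BGR2HSV)
H,S,V=cv2.split(hsv)
blue=((H>95)&(H<130)&(S>110)).astype(np.uint8)
nb=(1-blue)*255; dark=((V<70)*255).astype(np.uint8)
R={}
for n,uv,r,z,m in [("tall",(284,163),14,66,dark),("short",(356,175),14,40,dark),("tin",(286,241),22,36,nb),("loupe",(279,310),18,40,nb),("box",(362,236),24,32,nb),("open",(360,302),14,50,nb),("tray3",(152,256),62,10,nb),("tray2",(493,274),52,10,nb)]:
    c=blob(m,uv,r);rc=cv2.minAreaRect(c)
    P=cast("top",cv2.boxPoints(rc),z)
    e=[np.linalg.norm(P[1]-P[0]),np.linalg.norm(P[2]-P[1])]
    v=(P[1]-P[0]) if e[0]>e[1] else P[2]-P[1]
    print(n,"px",np.round(rc[0],1),"xy",P.mean(0)[:2].round(1),"size",np.round(e,1),"long-axis yaw",np.degrees(np.arctan2(v[1],v[0])).round(1))
for t,uv in (("tray3 wells",[(118,264),(149,256),(184,249)]),("tray2",[(468,277),(508,272)])): print(t,cast("top",uv,10).round(1).tolist())
print(cast("side",[(309,270),(303,230)],36))
E
```

```text
tall px [285.6 169.5] xy [673.9  67.5] size [15.5  3.9] long-axis yaw -57.3Traceback (most recent call last):
  File "<stdin>", line 8, in <module>
  File "h.py", line 12, in blob
    return max(cs,key=cv2.contourArea)
ValueError: max() iterable argument is empty
```

Run:
```python
from h import *
im=cv2.imread("pics/top0.png");hsv=cv2.cvtColor(im,cv2.COLOR_BGR2HSV)
H,S,V=cv2.split(hsv)
print("caps BGR",im[163,284],im[175,356],im[170,285],im[184,356],"blue",im[200,300])
blue=((H>95)&(H<130)&(S>110)).astype(np.uint8)
nb=(1-blue)*255; g=im.max(2); dark=((g<115)*255).astype(np.uint8)
for n,uv,r,z,m in [("tall",(284,163),14,66,dark),("short",(356,175),14,40,dark),("tin",(286,241),22,36,nb),("loupe",(279,310),18,40,nb),("box",(362,236),24,32,nb),("open",(360,302),14,50,nb),("tray3",(152,256),62,10,nb),("tray2",(493,274),52,10,nb)]:
    c=blob(m,uv,r);rc=cv2.minAreaRect(c)
    P=cast("top",cv2.boxPoints(rc),z)
    e=[np.linalg.norm(P[1]-P[0]),np.linalg.norm(P[2]-P[1])]
    v=(P[1]-P[0]) if e[0]>e[1] else P[2]-P[1]
    print(n,"px",np.round(rc[0],1),"xy",P.mean(0)[:2].round(1),"size",np.round(e,1),"long-axis yaw",np.degrees(np.arctan2(v[1],v[0])).round(1))
for t,uv in (("tray3 wells",[(118,264),(149,256),(184,249)]),("tray2",[(468,277),(508,272)])): print(t,cast("top",uv,10).round(1).tolist())
print(cast("side",[(309,270),(303,230)],36))
```

```text
caps BGR [80 81 80] [83 80 83] [60 61 64] [68 78 93] blue [191 120  77]
tall px [283.3 165.3] xy [680.9  71.5] size [23.3 27. ] long-axis yaw -134.9
short px [356.  175.5] xy [670.1 -49. ] size [26.9 29. ] long-axis yaw -179.9
tin px [286. 241.] xy [559.   67.9] size [54.  53.9] long-axis yaw -89.6
loupe px [278.9 309.7] xy [444.3  77.8] size [39.1 39.4] long-axis yaw -115.9
box px [361.8 235.8] xy [569.1 -59.6] size [35.7 54.4] long-axis yaw -109.4
open px [360. 302.] xy [458.6 -55.8] size [26.2 26. ] long-axis yaw -89.5
tray3 px [152.2 255.1] xy [534.9 302.2] size [186.8  92.2] long-axis yaw -77.2
tray2 px [492.  273.5] xy [ 507.9 -283.8] size [146.4  91.6] long-axis yaw -82.3
tray3 wells [[518.9, 361.4, 10.0], [533.2, 307.7, 10.0], [545.8, 247.1, 10.0]]
tray2 [[501.4, -242.9, 10.0], [510.6, -311.2, 10.0]]
[[558.84450566  56.33281523  36.        ]
 [570.63561287 -56.62950277  36.        ]]
```

Emit:
send_rows --motion '[[[0.0,0.0,0,0,0,0.1425,0],[0,0,0,0,0,0.1425,0],[0,0,0,0,0,0.1425,0],[0,0,0,0,0,0.1425,0],[0,0,0,0,0,0.1425,0],[0,0,0,0,0,0.1425,0],[0,0,0,0,0,0.1425,0],[0,0,0,0,0,0.1425,0]]]' --squeeze 30

```text
t: 1.1
tool_pos: [135.4, 532.9, 202.6]
ee_rot: [[0.984, 0.176, -0.0], [0.176, -0.984, -0.001], [-0.0, 0.001, -1.0]]
force: [-0.1, -0.0, 0.5]
gripper_width: 85.2
```

Emit:
send_rows --motion '[[[0.028,0.0345,0.003,0,0,0,0],[0.028,0.0345,0.003,0,0,0,0],[0.028,0.0345,0.003,0,0,0,0],[0.028,0.0345,0.003,0,0,0,0],[0.028,0.0345,0.003,0,0,0,0],[0.028,0.0345,0.003,0,0,0,0],[0.028,0.0345,0.003,0,0,0,0],[0.028,0.0345,0.003,0,0,0,0]]]'

```text
t: 2.1
tool_pos: [406.6, 301.0, 178.7]
ee_rot: [[0.983, 0.181, -0.0], [0.181, -0.983, -0.0], [-0.0, 0.0, -1.0]]
force: [0.2, 0.4, -0.5]
gripper_width: 85.5
```

Emit:
send_rows --motion '[[[0.028,0.0345,0.003,0,0,0,0],[0.028,0.0345,0.003,0,0,0,0],[0.028,0.0345,0.003,0,0,0,0],[0.028,0.0345,0.003,0,0,0,0],[0.028,0.0345,0.003,0,0,0,0],[0.028,0.0345,0.003,0,0,0,0],[0.028,0.0345,0.003,0,0,0,0],[0,0,0,0,0,0,0],[0,0,0,0,0,0,0]]]'

```text
t: 3.22
tool_pos: [641.7, 100.3, 157.5]
ee_rot: [[0.983, 0.181, -0.001], [0.181, -0.983, 0.0], [-0.001, -0.0, -1.0]]
force: [-0.7, 0.4, 0.3]
gripper_width: 85.7
```

Run:
```python
from h import *
plan(681,71.5,36,10.4)
p=ctrl.camera_params("wrist");im=ctrl.capture("wrist");cv2.imwrite("pics/w1.png",im[:,:,::-1])
print(p)
f=240/np.tan(np.radians(p["vertical_fov"])/2)
for X in [(681,71.5,66),(670,-49,40),(559,68,36)]:
    q=p["R"]@np.array(X)+p["t"];print(X,(f*q[:2]/q[2]+[p["cx"],p["cy"]]).round(0))
```

```text
tool [641.7 100.3 157.5] yaw 10.4 w 85.7 t 3.23 j6 -0.08
shift in tool axes mm [ 33.5  35.5 121.5]
turn about tool z rad 0.0
{'vertical_fov': 65.04066809466306, 'cx': 313.4738013786646, 'cy': 236.6761743787189, 'R': array([[ 0.98359988,  0.18035491, -0.00184007],
       [ 0.17283179, -0.93955553,  0.29557501],
       [ 0.05157955, -0.29104556, -0.95531776]]), 't': array([-648.58137401,  -41.05568797,  332.51916002])}
(681, 71.5, 66) [359. 275.]
(670, -49, 40) [315. 382.]
(559, 68, 36) [207. 240.]
```

View pics/w1.png

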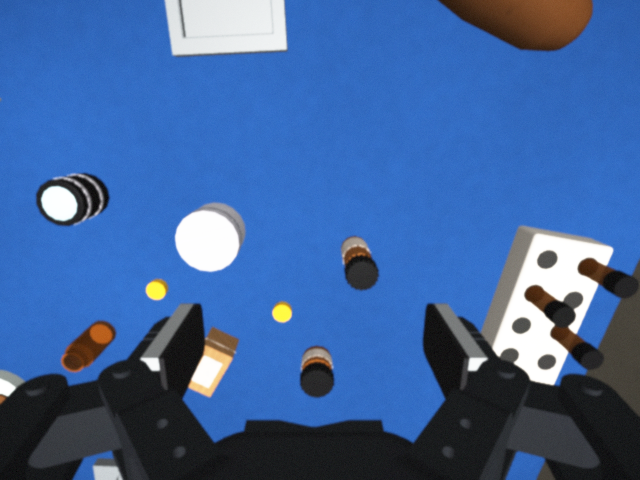

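Emit:
send_rows --motion '[[[0.0335,0.0355,0,0,0,0,0],[0,0,0.04,0,0,0,0],[0,0,0.04,0,0,0,0],[0,0,0.03,0,0,0,0],[0,0,0.0275,0,0,0,0],[0,0,0,0,0,0,1],[0,0,0,0,0,0,1],[0,0,0,0,0,0,1],[0,0,0,0,0,0,1],[0,0,0,0,0,0,1]]]' --squeeze 30

```text
t: 4.53
tool_pos: [682.3, 71.3, 21.9]
ee_rot: [[0.983, 0.181, 0.002], [0.181, -0.983, 0.0], [0.002, 0.0, -1.0]]
force: [0.9, 0.3, 5.8]
gripper_width: 22.8
```

Emit:
send_rows --motion '[[[0,0,0,0,0,0,1],[0,0,0,0,0,0,1],[0,0,-0.02,0,0,0,1],[0,0,-0.03,0,0,0,1],[0,0,-0.03,0,0,0,1],[0,0,0,0,0,0,1]]]'

```text
t: 5.28
tool_pos: [682.8, 71.3, 104.6]
ee_rot: [[0.983, 0.181, 0.005], [0.181, -0.983, 0.0], [0.005, 0.001, -1.0]]
force: [0.0, 1.4, -0.3]
gripper_width: 22.5
```

Run:
```python
from h import *
plan(520.5,363,100,12)
im=ctrl.capture("wrist");cv2.imwrite("pics/w2.png",im[:,:,::-1])
```

```text
tool [682.8  71.3 104.6] yaw 10.4 w 22.5 t 5.28 j6 -0.13
shift in tool axes mm [-106.8 -316.2    3.8]
turn about tool z rad -0.027
```

View pics/w2.png

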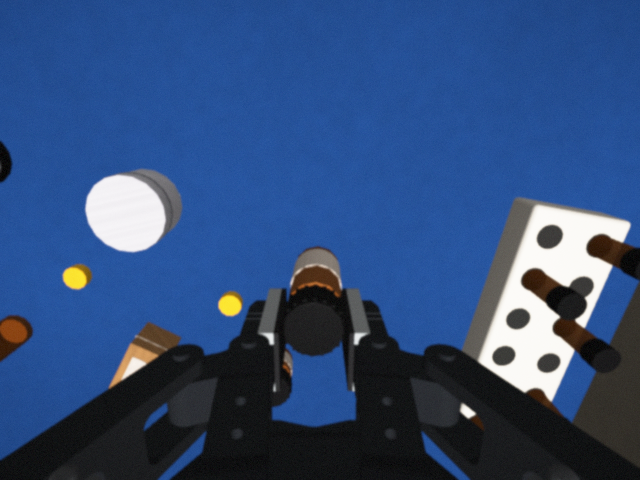

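Emit:
send_rows --motion '[[[-0.0119,-0.0351,0,0,0,0,1],[-0.0119,-0.0351,0,0,0,0,1],[-0.0119,-0.0351,0,0,0,0,1],[-0.0119,-0.0351,0,0,0,0,1],[-0.0119,-0.0351,0,0,0,0,1],[-0.0119,-0.0351,0,0,0,0,1],[-0.0119,-0.0351,0,0,0,0,1],[-0.0119,-0.0351,0,0,0,0,1],[-0.0119,-0.0351,0,0,0,0,1],[0,0,0,0,0,0,1]]]'

```text
t: 6.58
tool_pos: [517.4, 364.2, 99.7]
ee_rot: [[0.983, 0.184, -0.001], [0.184, -0.983, -0.001], [-0.002, 0.0, -1.0]]
force: [0.0, -1.3, 0.3]
gripper_width: 22.3
```

Run:
```python
from h import *
plan(520.5,363,24)
p=ctrl.camera_params("wrist");im=ctrl.capture("wrist");cv2.imwrite("pics/w3.png",im[:,:,::-1])
f=240/np.tan(np.radians(p["vertical_fov"])/2)
for X in [(520.5,363,10),(534,308,10),(547,249,10),ctrl.observe()["tool_pos"]*[1,1,0]+[0,0,100]]:
    q=p["R"]@np.array(X)+p["t"];print(X,(f*q[:2]/q[2]+[p["cx"],p["cy"]]).round(0))
```

```text
tool [517.4 364.2  99.7] yaw 10.6 w 22.3 t 6.58 j6 0.37
shift in tool axes mm [ 3.   1.7 75.7]
(520.5, 363, 10) [318. 233.]
(534, 308, 10) [322. 303.]
(547, 249, 10) [324. 370.]
[518.18431137 362.96163454 100.        ] [316. 284.]
```

View pics/w3.png

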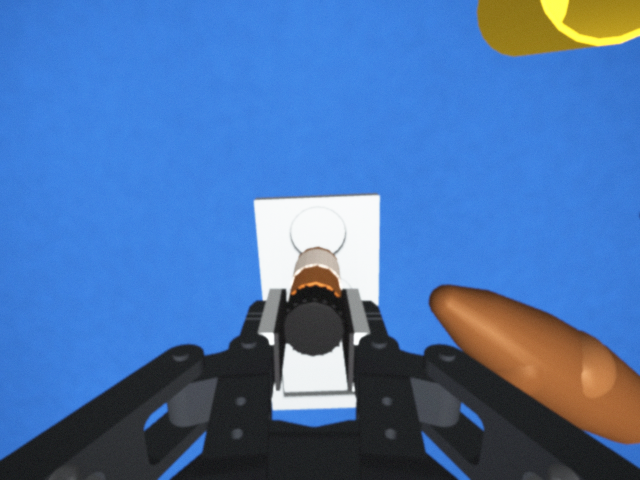

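Emit:
send_rows --motion '[[[0.002,0,0.03,0,0,0,1],[0,0,0.03,0,0,0,1],[0,0,0.01,0,0,0,1],[0,0,0.006,0,0,0,1],[0,0,0,0,0,0,1],[0,0,0,0,0,0,0.5],[0,0,0,0,0,0,0.5],[0,0,0,0,0,0,0.5],[0,0,-0.03,0,0,0,0.5],[0,0,-0.04,0,0,0,0.5]]]'

```text
t: 7.88
tool_pos: [520.5, 362.6, 94.5]
ee_rot: [[0.983, 0.181, -0.002], [0.181, -0.983, -0.001], [-0.002, 0.001, -1.0]]
force: [0.4, 0.4, -0.5]
gripper_width: 42.8
```

Emit:
send_rows --motion '[[[0,0,-0.03,0,0,0,0.5],[0,0,0,0,0,0,0.5]]]'

```text
t: 8.12
tool_pos: [521.9, 363.5, 127.1]
ee_rot: [[0.983, 0.181, 0.004], [0.181, -0.983, 0.002], [0.004, -0.002, -1.0]]
force: [0.3, 0.2, -0.8]
gripper_width: 42.8
```

Run:
```python
from h import *
plan(444.3,77.8,8)
im=ctrl.capture("wrist");cv2.imwrite("pics/w4.png",im[:,:,::-1])
```

```text
tool [521.9 363.5 127.1] yaw 10.4 w 42.8 t 8.12 j6 0.37
shift in tool axes mm [-128.5  267.1  118.2]
```

View pics/w4.png

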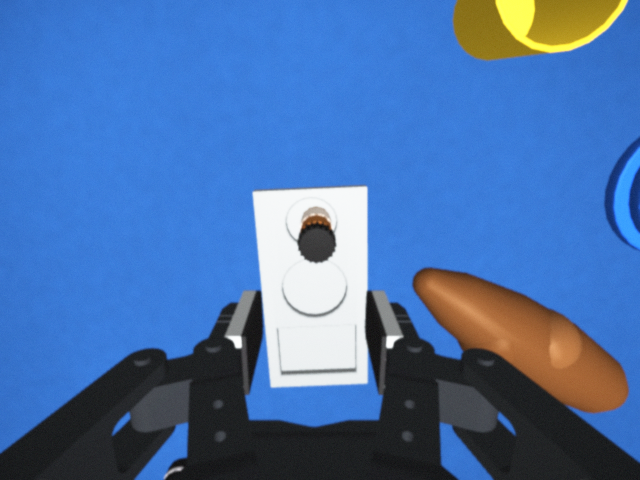

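Emit:
send_rows --motion '[[[-0.0158,0.0333,0,0,0,0,0.1],[-0.0158,0.0333,0,0,0,0,0.1],[-0.0158,0.0333,0,0,0,0,0.1],[-0.0158,0.0333,0,0,0,0,0.1],[-0.0158,0.0333,0,0,0,0,0.1],[-0.0158,0.0333,0,0,0,0,0.1],[-0.0158,0.0333,0,0,0,0,0.1],[-0.0158,0.0333,0,0,0,0,0.1],[0,0,0.02,0,0,0,0.1],[0,0,0,0,0,0,0.1]]]'

```text
t: 9.43
tool_pos: [443.7, 77.7, 102.8]
ee_rot: [[0.984, 0.18, -0.004], [0.18, -0.984, -0.0], [-0.004, -0.0, -1.0]]
force: [-0.6, 0.6, 0.8]
gripper_width: 76.8
```

Run:
```python
from h import *
plan(444.3,77.8,6)
p=ctrl.camera_params("wrist");im=ctrl.capture("wrist");cv2.imwrite("pics/w5.png",im[:,:,::-1])
f=240/np.tan(np.radians(p["vertical_fov"])/2)
for X in [(444.3,77.8,40)]:
    q=p["R"]@np.array(X)+p["t"];uv=(f*q[:2]/q[2]+[p["cx"],p["cy"]]).round(0).astype(int);print(X,uv)
g=im.min(2);m=((g>170)*255).astype(np.uint8)
c=blob(m,uv,40);(u,r)=cv2.minEnclosingCircle(c);print("lens",u,r,cast("wrist",u,41,p))
```

```text
tool [443.7  77.7 102.8] yaw 10.4 w 76.8 t 9.43 j6 -0.09
shift in tool axes mm [ 0.9  0.1 96.8]
(444.3, 77.8, 40) [315 242]
lens (313.5, 240.6666717529297) 20.95309066772461 [[442.77901763  78.91273485  41.        ]]
```

Consistent to 2 mm; grasp.

Emit:
send_rows --motion '[[[0,-0.001,0.04,0,0,0,0.1],[0,0,0.03,0,0,0,0.1],[0,0,0.018,0,0,0,0.1],[0,0,0.01,0,0,0,0.1],[0,0,0,0,0,0,1],[0,0,0,0,0,0,1],[0,0,0,0,0,0,1],[0,0,0,0,0,0,1],[0,0,0,0,0,0,1],[0,0,0,0,0,0,1]]]'

```text
t: 10.72
tool_pos: [445.3, 79.1, 7.5]
ee_rot: [[0.983, 0.181, 0.002], [0.181, -0.983, 0.0], [0.002, 0.0, -1.0]]
force: [-1.2, -0.0, 4.9]
gripper_width: 35.7
```

Emit:
send_rows --motion '[[[0,0,-0.02,0,0,0,1],[0,0,-0.03,0,0,0,1],[0,0,-0.03,0,0,0,1],[0.0216,-0.035,0,0,0,0,1],[0.0216,-0.035,0,0,0,0,1],[0.0216,-0.035,0,0,0,0,1],[0.0216,-0.035,0,0,0,0,1],[0.0216,-0.035,0,0,0,0,1],[0.0216,-0.035,0,0,0,0,1],[0,0,0,0,0,0,1]]]'

```text
t: 11.98
tool_pos: [534.4, 311.1, 86.7]
ee_rot: [[0.983, 0.183, 0.001], [0.183, -0.983, 0.001], [0.001, -0.0, -1.0]]
force: [-0.3, -0.2, -1.2]
gripper_width: 35.3
```

Run:
```python
from h import *
im=ctrl.capture("wrist");cv2.imwrite("pics/w6.png",im[:,:,::-1])
plan(533.7,308,9)
```

```text
tool [534.  309.7  86.5] yaw 10.5 w 35.4 t 12.03 j6 0.28
shift in tool axes mm [-0.6  1.6 77.5]
```

View pics/w6.png

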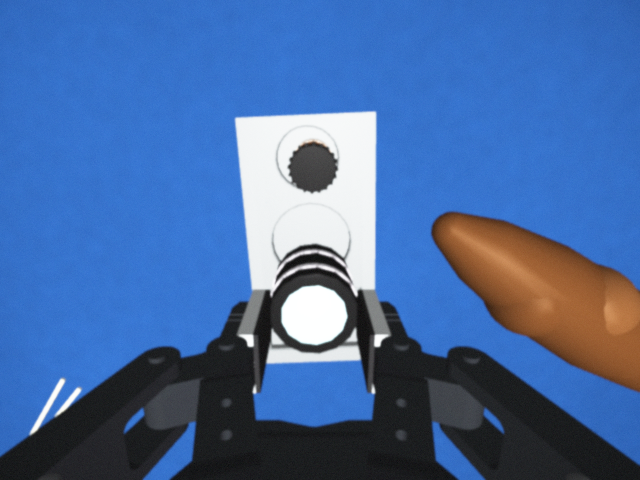

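Emit:
send_rows --motion '[[[0,0.0015,0.03,0,0,0,1],[0,0,0.03,0,0,0,1],[0,0,0.01,0,0,0,1],[0,0,0.006,0,0,0,1],[0,0,0,0,0,0,1],[0,0,0,0,0,0,0.2],[0,0,0,0,0,0,0.2],[0,0,0,0,0,0,0.2],[0,0,-0.03,0,0,0,0.2],[0,0,-0.04,0,0,0,0.2]]]'

```text
t: 13.28
tool_pos: [533.9, 307.3, 80.6]
ee_rot: [[0.983, 0.181, -0.002], [0.181, -0.983, -0.001], [-0.002, 0.001, -1.0]]
force: [-0.1, 0.1, 1.1]
gripper_width: 68.5
```

Emit:
send_rows --motion '[[[-0.0032,0.0368,-0.03,0,0,0,0],[-0.0032,0.0368,0,0,0,0,0],[-0.0032,0.0368,0,0,0,0,0],[-0.0032,0.0368,0,0,0,0,0],[-0.0032,0.0368,0,0,0,0,0],[-0.0032,0.0368,0,0,0,0,0],[-0.0032,0.0368,0,0,0,0,0],[-0.0032,0.0368,0,0,0,0,0],[-0.0032,0.0368,0,0,0,0,0],[-0.0032,0.0368,0,0,0,0,0]]]'

```text
t: 14.52
tool_pos: [569.6, -61.4, 110.7]
ee_rot: [[0.983, 0.181, 0.0], [0.181, -0.983, -0.0], [0.0, 0.0, -1.0]]
force: [0.4, 0.7, -0.7]
gripper_width: 85.4
```

Emit:
send_rows --motion '[[[0,0,0,0,0,-0.15,0],[0,0,0,0,0,-0.15,0],[0,0,0,0,0,-0.15,0],[0,0,0,0,0,-0.15,0],[0,0,0,0,0,-0.15,0],[0,0,0,0,0,-0.15,0],[0,0,0,0,0,-0.15,0],[0,0,0,0,0,0,0]]]'

```text
t: 15.52
tool_pos: [569.6, -60.1, 110.6]
ee_rot: [[0.333, 0.943, 0.0], [0.943, -0.333, -0.0], [-0.0, 0.0, -1.0]]
force: [-0.1, -0.6, -0.7]
gripper_width: 85.6
```

Run:
```python
from h import *
plan(569.1,-59.6,6,70.6)
p=ctrl.camera_params("wrist");im=ctrl.capture("wrist");cv2.imwrite("pics/w7.png",im[:,:,::-1])
f=240/np.tan(np.radians(p["vertical_fov"])/2)
for X in [(569.1,-59.6,32)]:
    q=p["R"]@np.array(X)+p["t"];print(X,(f*q[:2]/q[2]+[p["cx"],p["cy"]]).round(0))
```

```text
tool [569.6 -60.1 110.6] yaw 70.5 w 85.6 t 15.53 j6 -1.4
shift in tool axes mm [  0.3  -0.6 104.6]
turn about tool z rad -0.001
(569.1, -59.6, 32) [314. 234.]
```

View pics/w7.png

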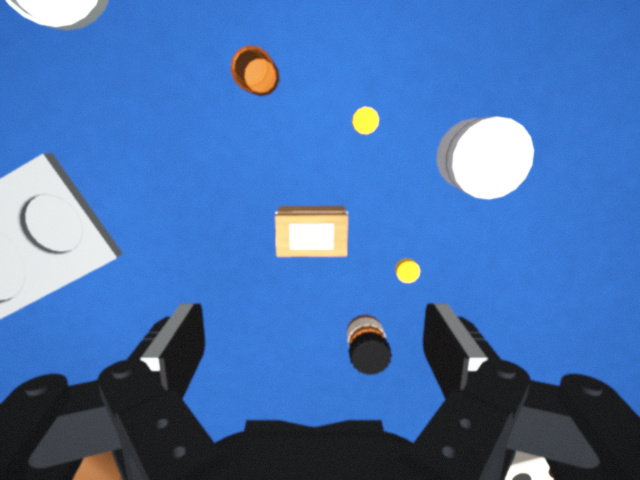

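Emit:
send_rows --motion '[[[0,0,0.04,0,0,0,0.1],[0,0,0.03,0,0,0,0.1],[0,0,0.025,0,0,0,0.1],[0,0,0.01,0,0,0,0.1],[0,0,0,0,0,0,1],[0,0,0,0,0,0,1],[0,0,0,0,0,0,1],[0,0,0,0,0,0,1],[0,0,0,0,0,0,1],[0,0,0,0,0,0,1]]]'

```text
t: 16.82
tool_pos: [569.6, -60.2, 5.5]
ee_rot: [[0.332, 0.943, 0.0], [0.943, -0.332, -0.0], [-0.0, 0.0, -1.0]]
force: [0.3, -0.3, -0.3]
gripper_width: -0.1
```

Emit:
send_rows --motion '[[[0,0,-0.02,0,0,0,1],[0,0,-0.03,0,0,0,1],[0,0,-0.03,0,0,0.1445,1],[0,0,0,0,0,0.1445,1],[0,0,0,0,0,0.1445,1],[0,0,0,0,0,0.1445,1],[0,0,0,0,0,0.1445,1],[0,0,0,0,0,0.1445,1],[0,0,0,0,0,0.1445,1],[0,0,0,0,0,0,1]]]'

```text
t: 18.08
tool_pos: [569.5, -60.2, 85.5]
ee_rot: [[0.976, 0.22, -0.0], [0.22, -0.976, 0.0], [-0.0, -0.0, -1.0]]
force: [-0.3, 0.2, 0.4]
gripper_width: -0.1
```

Run:
```python
from h import *
plan(546.5,249,8,12.5)
```

```text
tool [569.5 -60.2  85.5] yaw 12.7 w -0.1 t 18.07 j6 -0.39
shift in tool axes mm [  45.4 -306.7   77.5]
turn about tool z rad 0.003
```

Run:
```python
from h import *
im=ctrl.capture("wrist");cv2.imwrite("pics/w8.png",im[:,:,::-1])
```

```text
(no output)
```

View pics/w8.png

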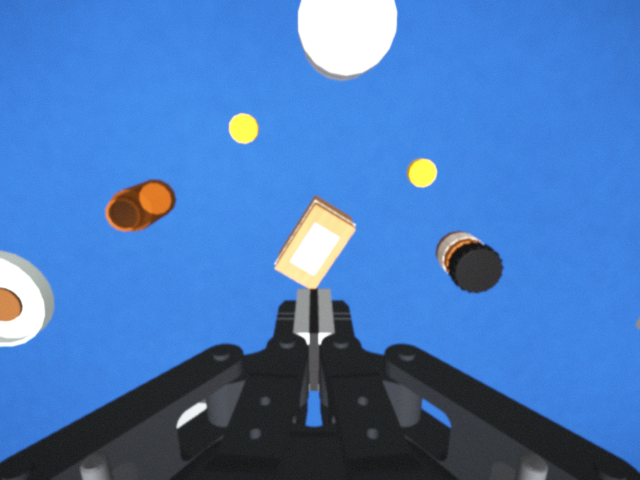

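Run:
```python
from h import *
p=ctrl.camera_params("wrist");im=cv2.imread("pics/w8.png");hsv=cv2.cvtColor(im,cv2.COLOR_BGR2HSV);H,S,V=cv2.split(hsv)
m=(~((H>95)&(H<130)&(S>110))*255).astype(np.uint8);m[285:]=0
def rep(cam,c,z,p):
    rc=cv2.minAreaRect(c);P=cast(cam,cv2.boxPoints(rc),z,p);e=[np.linalg.norm(P[1]-P[0]),np.linalg.norm(P[2]-P[1])]
    v=(P[1]-P[0]) if e[0]>e[1] else P[2]-P[1]
    print(cam,np.round(rc[0],1),P.mean(0)[:2].round(1),np.round(e,1),np.degrees(np.arctan2(v[1],v[0])).round(1))
rep("wrist",blob(m,(315,243),50),32,p)
im=ctrl.capture("top");b=cv2.cvtColor(im,cv2.COLOR_RGB2BGR);cv2.imwrite("pics/top1.png",b)
im=ctrl.capture("side");b2=cv2.cvtColor(im,cv2.COLOR_RGB2BGR)
cv2.imwrite("pics/both1.png",np.hstack([cv2.resize(b[130:330,230:430],(400,400)),cv2.resize(b2[180:340,200:430],(575,400))])[:,:800])
```

```text
wrist [314.7 244.2] [569.4 -59.3] [55.6 33.3] 70.5
```

View pics/both1.png

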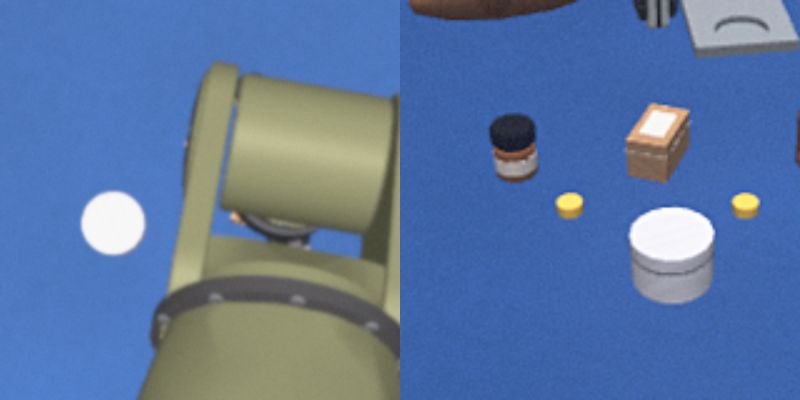

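Emit:
send_rows --motion '[[[0,0,0,0,0,0.14,0.2],[0,0,0,0,0,0.14,0.2],[0,0,0,0,0,0.14,0.2],[0,0,0,0,0,0.14,0.2],[0,0,0.02,0,0,0,0.2],[0,0,0.03,0,0,0,0.2],[0,0,0.02,0,0,0,0.2],[0,0,0.01,0,0,0,0.2],[0,0,0,0,0,0,0.4],[0,0,0,0,0,0,0.5]]]' --squeeze 30

```text
t: 19.48
tool_pos: [570.1, -60.2, 6.4]
ee_rot: [[0.943, -0.333, 0.001], [-0.333, -0.943, -0.0], [0.001, -0.0, -1.0]]
force: [0.0, 0.6, 0.1]
gripper_width: 42.4
```

Emit:
send_rows --motion '[[[0,0,0,0,0,0,0.5],[0,0,0,0,0,0,0.5],[0,0,0,0,0,0,0.55],[0,0,0,0,0,0,0.6],[0,0,0,0,0,0,0.65],[0,0,0,0,0,0,0.7],[0,0,0,0,0,0,0.75]]]'

```text
t: 20.35
tool_pos: [569.6, -60.2, 5.4]
ee_rot: [[0.943, -0.333, -0.0], [-0.333, -0.943, 0.0], [-0.0, 0.0, -1.0]]
force: [0.1, 0.3, 0.0]
gripper_width: 21.2
```

Emit:
send_rows --motion '[[[0,0,0,0,0,0,0.8],[0,0,0,0,0,0,0.8],[0,0,0,0,0,0,0.8]]]'

```text
t: 20.72
tool_pos: [569.6, -60.2, 5.5]
ee_rot: [[0.943, -0.333, 0.0], [-0.333, -0.943, 0.0], [0.0, -0.0, -1.0]]
force: [0.3, -0.2, -0.3]
gripper_width: 17.4
```

Run:
```python
from h import *
b=ctrl.capture("wrist")[:,:,::-1];b2=ctrl.capture("side")[:,:,::-1]
cv2.imwrite("pics/both2.png",np.hstack([cv2.resize(b[150:450,170:470],(400,400)),cv2.resize(b2[160:300,230:370],(400,400))]))
p=ctrl.camera_params("side");f=240/np.tan(np.radians(p["vertical_fov"])/2)
q=p["R"]@ctrl.observe()["tool_pos"]+p["t"];print("tcp in side",(f*q[:2]/q[2]+[p["cx"],p["cy"]]).round(0))
```

```text
tcp in side [304. 243.]
```

View pics/both2.png

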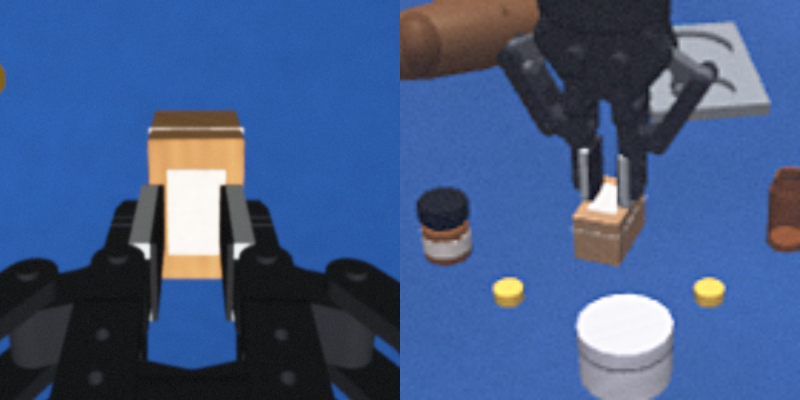

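Run:
```python
from h import *
s=ctrl.observe();p=ctrl.camera_params("wrist");f=240/np.tan(np.radians(p["vertical_fov"])/2)
print(s["joints"].round(3),s["tool_pos"],s["force"].round(1),s["effort"].round(1),"cam",(-p["R"].T@p["t"]).round(1))
y=np.radians(70.5);a=np.array([np.cos(y),np.sin(y)]);b=np.array([-a[1],a[0]])
for X in [s["tool_pos"]]+[np.r_[569.3+i*25*a[0]+j*15*b[0],-59.4+i*25*a[1]+j*15*b[1],32] for i in(-1,1) for j in(-1,1)]:
    q=p["R"]@X+p["t"];print(X.round(0),(f*q[:2]/q[2]+[p["cx"],p["cy"]]).round(0),"depth",q[2].round(0), "in crop",((f*q[:2]/q[2]+[p["cx"],p["cy"]]-[170,150])*4/3).round(0))
```

```text
[-0.169  0.584  1.616 -0.     0.941  0.17 ] [569.56690294 -60.18595198   5.48310384] [-0.1 -0.3  0.8] [  0.  -62.7 -28.9  -0.    0.   -0. ] cam [594.4  11.6 176.6]
[570. -60.   5.] [315. 281.] depth 186.0 in crop [193. 175.]
[575. -88.  32.] [347. 356.] depth 168.0 in crop [237. 274.]
[547. -78.  32.] [280. 356.] depth 168.0 in crop [147. 274.]
[592. -41.  32.] [351. 250.] depth 153.0 in crop [241. 133.]
[564. -31.  32.] [277. 250.] depth 153.0 in crop [143. 133.]
```

Emit:
send_rows --motion '[[[0,0,0,0,0,0,0.45],[0,0,0,0,0,0,0.45],[0,0,0,0,0,0,0.45]]]'

```text
t: 21.2
tool_pos: [569.6, -60.1, 5.5]
ee_rot: [[0.943, -0.333, 0.0], [-0.333, -0.943, 0.0], [0.0, -0.0, -1.0]]
force: [0.4, -0.4, 0.3]
gripper_width: 46.9
```

Run:
```python
from h import *
b=ctrl.capture("wrist")[:,:,::-1];b2=ctrl.capture("side")[:,:,::-1]
cv2.imwrite("pics/both3.png",np.hstack([cv2.resize(b[200:400,220:420],(400,400)),cv2.resize(b2[190:270,260:340],(400,400),interpolation=cv2.INTER_CUBIC)]))
p=ctrl.camera_params("side");f=240/np.tan(np.radians(p["vertical_fov"])/2)
for sg in(-1,1):
  for z in (5,20,32):
    s=ctrl.observe();q=p["R"]@(s["tool_pos"]*[1,1,0]+[0,0,z]+sg*23*s["ee_rot"][:,0])+p["t"];print(sg,z,((f*q[:2]/q[2]+[p["cx"],p["cy"]]-[260,190])*5+[400,0]).round(0))
print(s["gripper_width"])
```

```text
-1 5 [681. 278.]
-1 20 [680. 243.]
-1 32 [680. 215.]
1 5 [561. 255.]
1 20 [560. 221.]
1 32 [558. 193.]
46.75548916966907
```

View pics/both3.png

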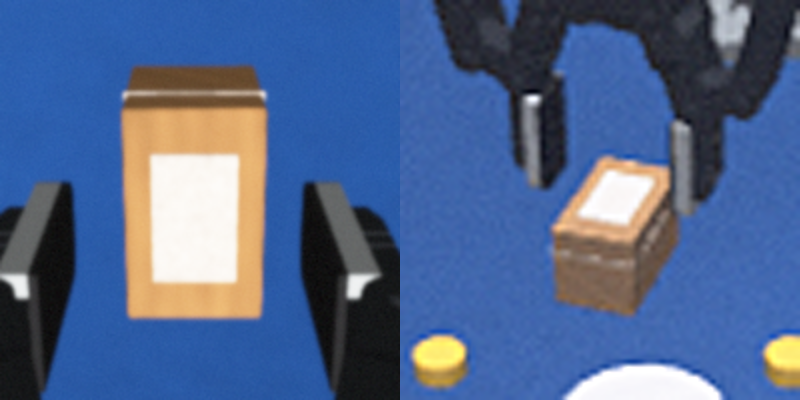

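Emit:
send_rows --motion '[[[0,0,0.008,0,0,0,0.45],[0,0,0.006,0,0,0,0.45],[0,0,0.004,0,0,0,0.45],[0,0,0,0,0,0,0.45],[0,0,0,0,0,0,1],[0,0,0,0,0,0,1],[0,0,0,0,0,0,1],[0,0,0,0,0,0,1],[0,0,0,0,0,0,1]]]'

```text
t: 22.42
tool_pos: [569.8, -60.2, -12.2]
ee_rot: [[0.943, -0.333, 0.001], [-0.333, -0.943, -0.0], [0.001, -0.0, -1.0]]
force: [-0.6, 0.5, 4.8]
gripper_width: 29.1
```

Emit:
send_rows --motion '[[[0,0,-0.02,0,0,0,1],[0,0,-0.03,0,0,0,1],[0,0,-0.03,0,0,0.145,1],[0,0,0,0,0,0.145,1],[0,0,0,0,0,0.145,1],[0,0,0,0,0,0.145,1],[0,0,0,0,0,0.145,1],[0,0,0,0,0,0.145,1],[0,0,0,0,0,0.145,1],[0,0,0,0,0,0,1]]]'

```text
t: 23.68
tool_pos: [569.6, -60.2, 68.4]
ee_rot: [[0.215, -0.977, 0.001], [-0.977, -0.215, -0.0], [0.0, -0.0, -1.0]]
force: [0.5, 0.8, -0.7]
gripper_width: 29.5
```

Emit:
send_rows --motion '[[[-0.0383,-0.0056,0,0,0,0,1],[-0.0383,-0.0056,0,0,0,0,1],[-0.0383,-0.0056,0,0,0,0,1],[-0.0383,-0.0056,0,0,0,0,1],[-0.0383,-0.0056,0,0,0,0,1],[-0.0383,-0.0056,0,0,0,0,1],[-0.0383,-0.0056,0,0,0,0,1],[-0.0383,-0.0056,0,0,0,0,1],[0,0,0,0,0,0,1]]]'

```text
t: 24.8
tool_pos: [547.1, 250.9, 67.9]
ee_rot: [[0.221, -0.975, 0.0], [-0.975, -0.221, 0.0], [-0.0, -0.0, -1.0]]
force: [-0.8, -0.3, -0.7]
gripper_width: 29.1
```

Run:
```python
from h import *
b=ctrl.capture("wrist")[:,:,::-1];b2=ctrl.capture("side")[:,:,::-1]
cv2.imwrite("pics/both4.png",np.hstack([cv2.resize(b[60:460,120:520],(400,400)),cv2.resize(b2[240:480,200:440],(400,400))]))
plan(547,249.3,-9,-77.2)
```

```text
tool [547.5 248.6  67.8] yaw -77.4 w 28.9 t 24.9 j6 1.72
shift in tool axes mm [-0.8  0.3 76.8]
turn about tool z rad -0.004
```

View pics/both4.png

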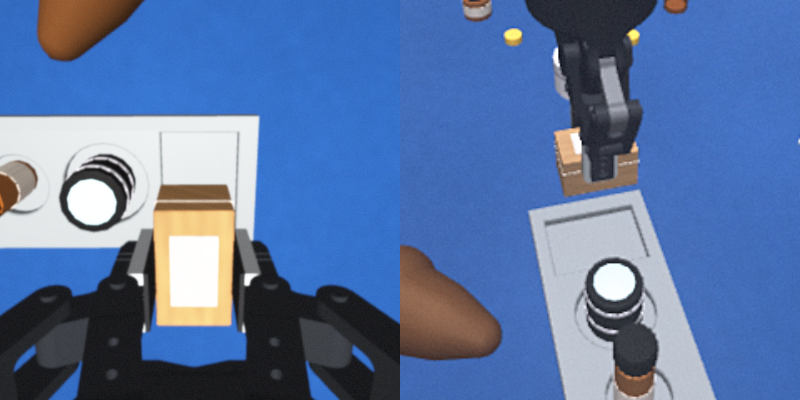

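Emit:
send_rows --motion '[[[-0.0005,0,0.025,0,0,0,1],[0,0,0.025,0,0,0,1],[0,0,0.015,0,0,0,1],[0,0,0.007,0,0,0,1],[0,0,0.004,0,0,0,1],[0,0,0,0,0,0,1],[0,0,0,0,0,0,0.57],[0,0,0,0,0,0,0.57],[0,0,0,0,0,0,0.57]]]'

```text
t: 26.02
tool_pos: [547.5, 249.3, -8.3]
ee_rot: [[0.215, -0.977, 0.0], [-0.977, -0.215, 0.0], [-0.0, -0.0, -1.0]]
force: [0.3, -0.2, -0.1]
gripper_width: 36.4
```

Emit:
send_rows --motion '[[[0,0,-0.02,0,0,0,0.57],[0,0,-0.03,0,0,0,0.57],[0,0,-0.03,0,0,0,0.57],[0,0,0,0,0,-0.15,0.3],[0,0,0,0,0,-0.15,0.3],[0,0,0,0,0,-0.15,0.3],[0,0,0,0,0,-0.15,0.3],[0,0,0,0,0,-0.15,0.3],[0,0,0,0,0,-0.15,0.3],[0,0,0,0,0,-0.15,0.1]]]'

```text
t: 27.28
tool_pos: [547.7, 249.3, 73.1]
ee_rot: [[0.955, -0.295, 0.001], [-0.295, -0.955, 0.001], [0.001, -0.001, -1.0]]
force: [0.2, -0.5, 0.4]
gripper_width: 75.8
```

Emit:
send_rows --motion '[[[0,0,0,0,0,-0.15,0.1],[0,0,0,0,0,-0.15,0.1],[0,0,0,0,0,-0.15,0.1],[0,0,0,0,0,0,0.1]]]'

```text
t: 27.78
tool_pos: [547.7, 249.3, 72.8]
ee_rot: [[0.99, 0.144, 0.001], [0.144, -0.99, 0.0], [0.001, -0.0, -1.0]]
force: [0.5, -0.5, 0.6]
gripper_width: 76.4
```

Run:
```python
from h import *
plan(559.2,68,-12,9)
cv2.imwrite("pics/w9.png",ctrl.capture("wrist")[:,:,::-1])
```

```text
tool [547.7 249.3  72.8] yaw 8.3 w 76.4 t 27.77 j6 0.22
shift in tool axes mm [-14.9 181.1  84.7]
turn about tool z rad -0.012
```

Emit:
send_rows --motion '[[[-0.003,0.0362,0,0,0,0,0.1],[-0.003,0.0362,0,0,0,0,0.1],[-0.003,0.0362,0,0,0,0,0.1],[-0.003,0.0362,0,0,0,0,0.1],[-0.003,0.0362,0,0,0,0,0.1],[0,0,0.02,0,0,0,0.1],[0,0,0.03,0,0,0,0.1],[0,0,0.02,0,0,0,0.1],[0,0,0.0135,0,0,0,0.1],[0,0,0,0,0,0,0.1]]]'

```text
t: 29.08
tool_pos: [558.6, 67.9, -12.4]
ee_rot: [[0.99, 0.144, -0.001], [0.144, -0.99, -0.0], [-0.001, -0.0, -1.0]]
force: [-0.5, -0.1, 0.4]
gripper_width: 76.7
```

Emit:
send_rows --motion '[[[0,0,0,0,0,0,1],[0,0,0,0,0,0,1],[0,0,0,0,0,0,1],[0,0,0,0,0,0,1],[0,0,0,0,0,0,1],[0,0,-0.02,0,0,0,1],[0,0,-0.03,0,0,0,1],[0,0,-0.03,0,0,0,1],[0,0,0,0,0,0,1]]]'

```text
t: 30.2
tool_pos: [560.2, 68.0, 70.6]
ee_rot: [[0.989, 0.145, 0.005], [0.145, -0.989, 0.0], [0.005, 0.0, -1.0]]
force: [-0.8, 0.2, -1.2]
gripper_width: 50.7
```

Emit:
send_rows --motion '[[[-0.0102,0.0369,0,0,0,0,1],[-0.0102,0.0369,0,0,0,0,1],[-0.0102,0.0369,0,0,0,0,1],[-0.0102,0.0369,0,0,0,0,1],[-0.0102,0.0369,0,0,0,0,1],[-0.0102,0.0369,0,0,0,0,1],[-0.0102,0.0369,0,0,0,0,1],[-0.0102,0.0369,0,0,0,0,1],[-0.0102,0.0369,0,0,0,0,1],[-0.0102,0.0369,0,0,0,0,1]]]'

```text
t: 31.45
tool_pos: [510.8, -313.0, 67.1]
ee_rot: [[0.989, 0.145, -0.001], [0.145, -0.989, 0.001], [-0.001, -0.001, -1.0]]
force: [0.7, 0.8, -0.4]
gripper_width: 50.4
```

Emit:
send_rows --motion '[[[0,0,0,0,0,0,1]]]'

```text
t: 31.58
tool_pos: [510.5, -313.9, 66.9]
ee_rot: [[0.99, 0.142, -0.001], [0.142, -0.99, 0.0], [-0.001, -0.0, -1.0]]
force: [0.2, 0.2, -0.1]
gripper_width: 50.4
```

Run:
```python
from h import *
b=ctrl.capture("wrist")[:,:,::-1]
cv2.imwrite("pics/both5.png",np.hstack([b[60:460,120:520],cv2.resize(cv2.imread("pics/w9.png")[60:460,120:520],(400,400))]))
plan(511.7,-311.7,-8,8)
p=ctrl.camera_params("wrist");f=240/np.tan(np.radians(p["vertical_fov"])/2)
for X in [(511.7,-311.7,10),(502.5,-243.4,10)]:
    q=p["R"]@np.array(X)+p["t"];print(X,(f*q[:2]/q[2]+[p["cx"],p["cy"]]-[120,60]).round(0))
```

```text
tool [ 510.8 -312.5   67. ] yaw 8.2 w 50.4 t 31.62 j6 -0.75
shift in tool axes mm [ 1.1 -0.6 75. ]
turn about tool z rad 0.004
(511.7, -311.7, 10) [196. 184.]
(502.5, -243.4, 10) [197.  72.]
```

View pics/both5.png

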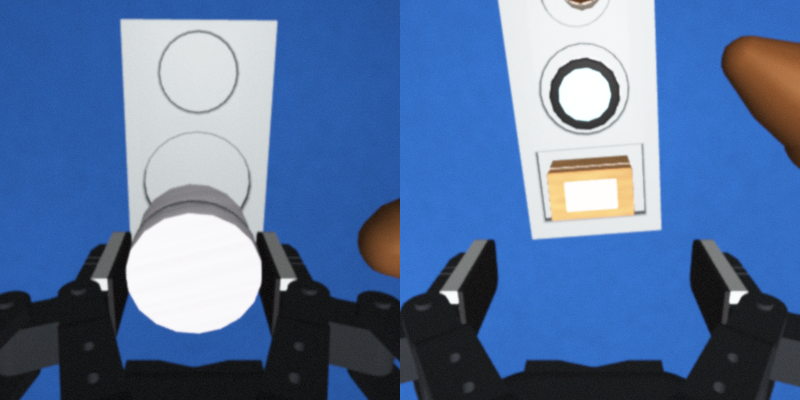

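Emit:
send_rows --motion '[[[0.001,0,0.025,0,0,0,1],[0,0,0.025,0,0,0,1],[0,0,0.015,0,0,0,1],[0,0,0.007,0,0,0,1],[0,0,0.0035,0,0,0,1],[0,0,0,0,0,0,1],[0,0,0,0,0,0,0.25],[0,0,0,0,0,0,0.25],[0,0,0,0,0,0,0.25],[0,0,-0.02,0,0,0,0.25]]]'

```text
t: 32.88
tool_pos: [511.7, -311.3, 12.1]
ee_rot: [[0.989, 0.145, -0.002], [0.145, -0.989, 0.001], [-0.002, -0.002, -1.0]]
force: [-0.1, 0.1, 1.0]
gripper_width: 63.9
```

Emit:
send_rows --motion '[[[0,0,-0.03,0,0,0,0.25],[0,0,-0.03,0,0,0,0.25],[0.0243,-0.0297,0,0,0,0,0.2],[0.0243,-0.0297,0,0,0,0,0.2],[0.0243,-0.0297,0,0,0,0,0.2],[0.0243,-0.0297,0,0,0,0,0.2],[0.0243,-0.0297,0,0,0,0,0.2],[0.0243,-0.0297,0,0,0,0,0.2],[0.0243,-0.0297,0,0,0,0,0.2],[0.0243,-0.0297,0,0,0,0,0.2]]]'

```text
t: 34.12
tool_pos: [671.1, -47.4, 74.3]
ee_rot: [[0.989, 0.145, 0.001], [0.145, -0.989, -0.0], [0.001, 0.0, -1.0]]
force: [-0.2, -0.7, 0.4]
gripper_width: 68.8
```

Emit:
send_rows --motion '[[[0,0,0,0,0,0,0.2]]]'

```text
t: 34.25
tool_pos: [671.3, -46.2, 73.8]
ee_rot: [[0.989, 0.148, 0.001], [0.148, -0.989, 0.0], [0.001, 0.0, -1.0]]
force: [0.1, -0.2, -0.9]
gripper_width: 68.2
```

Run:
```python
from h import *
plan(670.1,-49,-8,8)
p=ctrl.camera_params("wrist");im=ctrl.capture("wrist")
m=((im.max(2)<115)*255).astype(np.uint8);m[285:]=0
c=blob(m,(313,245),50);u,r=cv2.minEnclosingCircle(c);print(u,r,cast("wrist",u,40,p))
```

```text
tool [671.3 -46.2  73.8] yaw 8.5 w 68.2 t 34.25 j6 -0.27
shift in tool axes mm [-1.7  2.6 81.8]
turn about tool z rad 0.009
(313.9910888671875, 260.3062438964844) 26.7756290435791 [[671.4140785  -47.91381709  40.        ]]
```

Emit:
send_rows --motion '[[[0,0.001,0.03,0,0,0,0.2],[0,0,0.03,0,0,0,0.2],[0,0,0.014,0,0,0,0.2],[0,0,0.007,0,0,0,0.2],[0,0,0,0,0,0,1],[0,0,0,0,0,0,1],[0,0,0,0,0,0,1],[0,0,0,0,0,0,1],[0,0,0,0,0,0,1],[0,0,0,0,0,0,1]]]'

```text
t: 35.55
tool_pos: [671.0, -49.6, -7.3]
ee_rot: [[0.989, 0.145, 0.002], [0.145, -0.989, -0.0], [0.002, 0.001, -1.0]]
force: [-1.7, -0.4, 7.0]
gripper_width: 29.0
```

Emit:
send_rows --motion '[[[0,0,-0.02,0,0,0,1],[0,0,-0.03,0,0,0,1],[0,0,-0.03,0,0,0,1],[-0.0278,0.0241,0,0,0,0,1],[-0.0278,0.0241,0,0,0,0,1],[-0.0278,0.0241,0,0,0,0,1],[-0.0278,0.0241,0,0,0,0,1],[-0.0278,0.0241,0,0,0,0,1],[-0.0278,0.0241,0,0,0,0,1],[-0.0278,0.0241,0,0,0,0,1]]]'

```text
t: 36.8
tool_pos: [501.8, -245.6, 72.9]
ee_rot: [[0.989, 0.145, 0.001], [0.145, -0.989, -0.001], [0.001, 0.001, -1.0]]
force: [0.0, -1.0, -0.2]
gripper_width: 28.5
```

Emit:
send_rows --motion '[[[0,0,0,0,0,0,1],[0,0,0,0,0,0,1]]]'

```text
t: 37.05
tool_pos: [502.9, -244.6, 72.4]
ee_rot: [[0.989, 0.145, 0.001], [0.145, -0.989, -0.0], [0.001, 0.001, -1.0]]
force: [0.6, -0.2, -0.5]
gripper_width: 28.9
```

Run:
```python
from h import *
plan(502.5,-243.4,-4,8)
```

```text
tool [ 502.9 -244.6   72.4] yaw 8.3 w 28.9 t 37.05 j6 -0.66
shift in tool axes mm [-0.3 -1.3 76.4]
turn about tool z rad 0.006
```

Emit:
send_rows --motion '[[[0,-0.001,0.025,0,0,0,1],[0,0,0.025,0,0,0,1],[0,0,0.015,0,0,0,1],[0,0,0.007,0,0,0,1],[0,0,0.004,0,0,0,1],[0,0,0,0,0,0,1],[0,0,0,0,0,0,0.5],[0,0,0,0,0,0,0.5],[0,0,0,0,0,0,0.5],[0,0,-0.02,0,0,0,0.5]]]'

```text
t: 38.3
tool_pos: [501.5, -243.3, 14.6]
ee_rot: [[0.989, 0.145, -0.002], [0.145, -0.989, 0.001], [-0.002, -0.002, -1.0]]
force: [0.3, -0.1, 0.4]
gripper_width: 42.7
```

Emit:
send_rows --motion '[[[0,0,-0.04,0,0,0,0.5],[0,0,-0.05,0,0,0,0.5],[0,0,-0.05,0,0,0,0.5],[-0.012,-0.037,0,0,0,0,0.5],[-0.012,-0.037,0,0,0,0,0.5],[-0.012,-0.037,0,0,0,0,0.5],[-0.012,-0.037,0,0,0,0,0.5],[-0.012,-0.037,0,0,0,0,0.5],[-0.012,-0.037,0,0,0,0,0.5],[-0.012,-0.037,0,0,0,0,0.5]]]'

```text
t: 39.55
tool_pos: [380.9, 1.4, 155.6]
ee_rot: [[0.989, 0.145, 0.0], [0.145, -0.989, -0.0], [0.0, 0.0, -1.0]]
force: [1.2, 0.4, 0.4]
gripper_width: 42.9
```

Emit:
send_rows --motion '[[[0,0,0,0,0,0,0.5],[0,0,0,0,0,0,0.5],[0,0,0,0,0,0,0.5]]]'

```text
t: 39.92
tool_pos: [381.9, -0.2, 155.5]
ee_rot: [[0.99, 0.144, -0.0], [0.144, -0.99, -0.0], [-0.0, 0.0, -1.0]]
force: [0.0, 0.1, 0.6]
gripper_width: 42.7
```

Run:
```python
from h import *
b=ctrl.capture("top")[:,:,::-1];b2=ctrl.capture("side")[:,:,::-1]
a=cv2.resize(b[210:310,80:220],(420,300),interpolation=cv2.INTER_CUBIC);c=cv2.resize(b[230:320,430:556],(380,300),interpolation=cv2.INTER_CUBIC)
d=cv2.resize(b2[140:480,200:460],(229,300)); e=cv2.resize(b2[150:280,290:450],(369,300),interpolation=cv2.INTER_CUBIC)
cv2.imwrite("pics/fin.png",np.vstack([np.hstack([a,c]),np.hstack([d,e,np.zeros((300,202,3),np.uint8)])]))
print(ctrl.observe()["t"])
for n,uv,z in [("open",(360,302),50)]:
    hsv=cv2.cvtColor(np.ascontiguousarray(b),cv2.COLOR_BGR2HSV);H,S,V=cv2.split(hsv);print(b[302,360])
```

```text
40.025
[133 187 239]
```

View pics/fin.png

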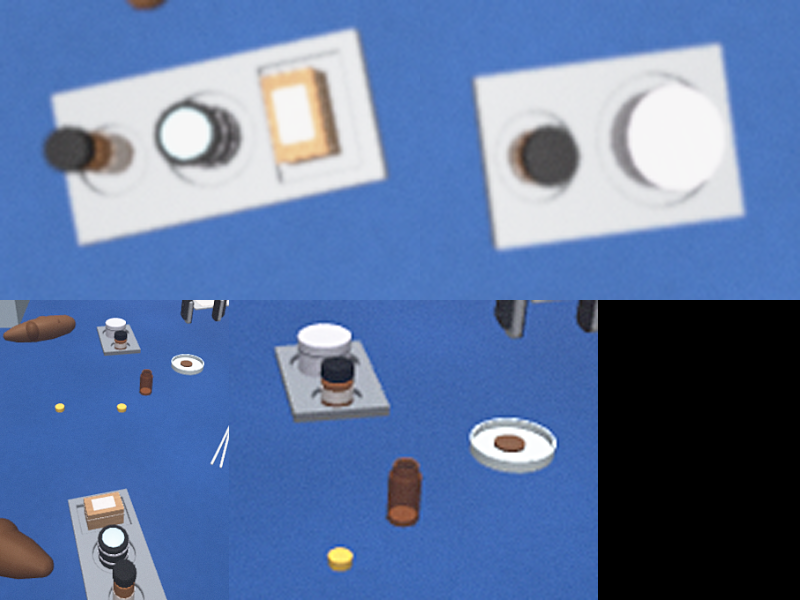

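Run:
```python
from h import *
b=np.ascontiguousarray(ctrl.capture("top")[:,:,::-1]);g=b.max(2)
H,S,V=cv2.split(cv2.cvtColor(b,cv2.COLOR_BGR2HSV))
dark=((g<115)*255).astype(np.uint8);tan=((H<25)&(S>60)&(V>120)).astype(np.uint8)*255;white=((b.min(2)>222)*255).astype(np.uint8)
T3=(np.array([534.2,303.0]),102.8);T2=(np.array([507.5,-283.5]),97.7)
for n,uv,z,m,(o,a),w in [("box",(178,248),35,tan,T3,-54),("lens",(142,255),44,white,T3,6),("tall",(103,260),69,dark,T3,63),("tin",(507,270),39,white,T2,-28),("short",(470,276),43,dark,T2,41)]:
    c=blob(m,uv,22);rc=cv2.minAreaRect(c);P=cast("top",rc[0],z)[0];ey=np.array([np.cos(np.radians(a)),np.sin(np.radians(a))]);ex=np.array([ey[1],-ey[0]])
    print(n,np.round(rc[0],0),np.round(rc[1],0),"tray x %.1f  y-err %.1f"%((P[:2]-o)@ex,(P[:2]-o)@ey-w))
```

```text
box [179. 248.] [29. 21.] tray x -1.1  y-err -2.3
lens [142. 254.] [43. 43.] tray x 0.9  y-err -0.7
tall [105. 260.] [13. 20.] tray x 2.3  y-err -6.8
tin [506. 270.] [43. 43.] tray x 4.4  y-err 12.2
short [472. 276.] [17. 18.] tray x 0.2  y-err 2.4
```

Run:
```python
from h import *
T3=(np.array([534.2,303.0]),102.8);T2=(np.array([507.5,-283.5]),97.7)
for n,uv,z,(o,a),w in [("lens",(142,254.7),43,T3,6),("tall",(103.2,260),69,T3,63),("tin",(514.6,271),39,T2,-28)]:
    P=cast("top",uv,z)[0];ey=np.array([np.cos(np.radians(a)),np.sin(np.radians(a))]);ex=np.array([ey[1],-ey[0]])
    print(n,"x %.1f yerr %.1f"%((P[:2]-o)@ex,(P[:2]-o)@ey-w))
ctrl.hand_in()
```

```text
lens x 0.5 yerr -1.1
tall x 2.1 yerr -3.8
tin x 0.2 yerr -0.7
the job is handed in; nothing more can be done
```

All five things are in their wells, and I handed the job in at about 40 s of the 125 s allowed. The hand-in gives no verdict.

**Final checks:**
- In the last top and side pictures everything stands upright in its own well with the gripper clear. Upright and "fully down" were judged from the pictures, not measured.
- The open vial was never gripped and is still standing where it was. I judged that from the last side picture and did not measure its position again.
- Offsets from the well centres, from the last top pictures (allowed: 11 mm, card box 13 mm):

| Item | Tray x (mm) | Tray y (mm) |
|---|---|---|
| Card box | -1.1 | -2.3 |
| Loupe | 0.5 | -1.1 |
| Tall vial | 2.1 | -3.8 |
| Tin | 0.2 | -0.7 |
| Short vial | 0.2 | 2.4 |

**What failed or disagreed:**
- **First card box grasp:** the fingers shut on nothing. The pictures showed the finger tips about 25 to 28 mm above the reported TCP, not level with it. I lowered the later grasps to match, and the box, tin and short vial then went in first try.
- **First automatic position check:** its search window or colour mask caught the wrong area for the loupe, tin and tall vial. It gave tin y = 12.2 mm and tall vial y = -6.8 mm. I re-measured those three by reading their positions in the final picture by eye; the table uses those values.

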